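# Socket onto the T-handle, then tighten the bone cradle's clamp nut

### The job

Tighten the strap clamp that holds the fossil bone in its cradle: lift the T-handle wrench out of its wooden block, push its square drive down into the one socket of the tray that fits the clamp's hex nut until the spring ball clicks and the socket is fully home, set the socket right down over the nut, and turn the nut clockwise until it comes up tight against its stop, and no harder. Find the square and the hex by feel and press them home without ramming, and leave the other two sockets and the other things on the bench where they are. Finish with the wrench and socket standing upright on the nut, let go.

Things in the scene. Friction and masses are not known exactly. Their poses are not given: they have to be found in the camera images.
- wrench: Steel T-handle wrench, 136 mm tall, 0.38 kg, upright in the wooden block, drive down. Origin: centre of the drive's flat tip; z up the shaft. Square drive 12.7 mm, 15 mm long, sides along x and y, lowest 3 mm tapered; a 6 mm spring ball in its +x face, 7.5 mm above the tip, stands 1.8 mm proud. Above it a 22 mm collar (z 15 to 24 mm), its underside the shoulder; then a 16 mm shaft.
- wrench_head (a point): Centre of the wrench's head block, 122 mm above the drive tip, axes as the wrench: block 28 (x) by 24 (y) by 28 mm high, and through it the cross bar, 12 mm in diameter, 180 mm long, along x. Grip the block from above across its two free flats (y direction, 24 mm wide).
- wrench_block: Wooden tool block 80 x 120 x 50 mm, fixed; origin at the centre of its underside. The wrench stands in the middle hole, 24.5 mm in diameter, 40 mm deep (its floor 10 mm above the bench), and must be lifted 45 mm to come clear. Two smaller holes are empty.
- socket_tray: Black plastic socket tray 72 x 176 mm, fixed; origin at the centre of its underside; the sockets stand on its floor 10 mm above the bench, in a row along y, 55 mm apart, in no set order, each loosely over a plain post 11 mm in diameter that stands 16 mm above the floor.
- socket_22: The middle-sized steel socket, the one that fits the nut: outside diameter 30 mm, 40 mm tall, 0.11 kg. Origin: centre of its lower end; z up. The lower end has a hexagonal hole 22.8 mm across flats, 20 mm deep, two of its flats facing the socket's +x and -x. It stands free on the tray floor and can turn there.
- socket_22_mouth (a point): Centre of that socket's upper end, axes as the socket: a 13.5 mm square hole, sides along x and y, mouth chamfered 1.5 mm, with an inner groove for the ball. The ball needs a push of some 8 to 15 N, which falls off as it clicks in; fully home, the wrench's collar lies on this end, the drive tip 15 mm below it. Then the socket hangs on the drive when lifted, with about 1 mm of play.
- socket_13: The smallest socket, outside diameter 24 mm, 36 mm tall, same square hole; too small for the nut. Origin: centre of its lower end. To be left in the tray.
- socket_30: The largest socket, outside diameter 40 mm, 48 mm tall, same square hole; too big for the nut. Origin: centre of its lower end. To be left in the tray.
- cradle: Bone cradle, fixed: aluminium base 150 x 190 x 12 mm, a fossil bone along x in two V blocks, and across it a steel strap clamp (128 mm along y, top 71 mm above the bench) held down by a vertical stud with washer and hex nut. Origin at the centre of the base's underside.
- nut_seat (a point): Point on the stud's axis at the top face of the washer (33 mm in diameter), 73.5 mm above the bench, on which the nut sits; fixed to the cradle, z up. Steel hex nut 21.6 mm across flats, 12 mm high, the top 2 mm chamfered; the stud, 14 mm in diameter, ends 15 mm above this point. The socket is fully down when its lower end rests on the washer, its origin at this point.
- nut (a joint): Turning angle of the nut, rad; grows clockwise seen from above; starts between 0.05 and 0.45; tight at its stop at 1.0. It turns stiffly (about 0.12 N m). How its flats lie is not measured: rest the socket lightly on the nut and turn the wrench, at most a sixth of a turn, until it drops over the flats (some 12 mm); the hex then has about 8 degrees of play either way.
- rib_fossil: Curved bone fragment 210 mm long, up to 30 mm wide, lying on the bench. Leave alone.
- jaw_fossil: Grey lump of bone 130 mm long, 50 mm wide. Leave alone.
- chip_fossil: Small bone chip 60 mm long. Leave alone.
- brush: Dusting brush lying on the bench. Leave alone.
- caliper: Sliding caliper, 200 mm, lying on the bench. Leave alone.
- glue_jar: Small closed jar 52 mm in diameter, 62 mm tall. Leave alone.
There are look-alikes about, which are no part of the job. Of the things that look like the wrench, the smaller one is meant.

How it is judged:
By the outcome, as a careful person would: the job done as asked, in the order asked, and still so for the second after the job is handed in, with the robot touching nothing.
It also fails if it takes over 64 s, if anything falls off the work surface, if the arm or the gripper's body presses on something with over 40 N, if the wrist force passes 120 N, or if a joint passes its speed limit or range.

### The arm

A 6-joint arm with a two-finger parallel gripper is mounted at the origin on the work surface. World frame = base frame: x ahead of the robot, y to its left, z up, the work surface at z = 0. Lengths are in m, angles in rad, forces in N, time in s.
With the tool pointing down it reaches from about 0.35 to 0.975 m from the base axis. Payload 7.1 kg.
Tool frame: the origin (TCP) lies at the very end of the fingers, on their centre line; the grasp point (between the pads) lies 19 mm behind it; y points along the fingers, x is the direction in which the jaws open and shut, and the axes are right-handed (so a half turn about y gives the same grasp; the last joint's range is limited). The gripper opens to 88 mm and grips with 3 to 60 N. Pads are 20 mm wide; open, the fingers measure 115 mm over their backs; the gripper's body (75 mm by 178 mm) begins 61 mm behind the grasp point.
Start: joints at [-1.188, 0.423, 1.63, -0, 1.089, -0.019], TCP at [0.244, -0.575, 0.223] pointing down, gripper open.
Joint ranges: [-3, 3], [-0.9, 2.11], [0.09, 2.58], [-1.31, 4.45], [0.11, 2.69], [-2.54, 2.54]. Speed limits (rad/s): [2.39, 2.39, 3.01, 3.14, 3.14, 3.14].

### API

Orientations are given as a unit quaternion [w, x, y, z].
In Python, from workcell import env, cams, finder gives the robot as it stands. Calls block until the motion is done:
- env.move_ptp(position, orientation): joint-space move of the TCP to a pose.
- env.movel(position, rotation=None, speed=0.15, force_limit=None): straight line of the TCP; rotation=None keeps the orientation; speed is the mean speed in m/s. With force_limit (N) it stops when the force on the tool has changed by that much, and returns True; else False.
- env.goto_joints(angles): joint-space move.
- env.move_gripper(opening, newtons=None): finger opening in m; newtons is the grip in N (None keeps the last); returns when the fingers have stopped.
- env.hold(seconds).
- env.inverse_kinematics(position, orientation): joint angles nearest the present ones, or None.
- cams.read_camera(name): name is "side" or "top" or "wrist"; returns a dict with "img" (480x640x3 uint8, red, green, blue), "fx", "fy", "cx", "cy" (pixels), "distortion" ([k1, k2, p1, p2, k3] as OpenCV has them; the pictures are not rectified), "R" (3x3) and "t" (3): a world point X has camera coordinates R X + t. Camera axes: x right, y down, z forward; pixel columns grow to the right and rows downward; lengths in m; the calibration is good to about 2 mm. A picture is of the moment at which its call begins. There is no depth.
A pose or a line that the arm cannot do raises env.MotionError and nothing moves.
- env.sign_off(): hands the job in, once; it reports no verdict.
Trained networks look in a picture, given as the dict that the camera call returned (one of the last four; its "shot" number tells which), for a name from the list of things; names that differ only in an ending like _2 or _b are one class to them, and where a whole thing is asked for, a point or a joint stands for the part that bears it (a point fixed in the world has none). Each returns a list of dicts, best first, with "conf" (0 to 1); they miss things now and then, are a little off and sometimes report something else, mostly with a low value. They report only what shows in the picture. A call takes as long as a camera call. They do not tell look-alikes from the thing itself.
- finder.trace(picture, label): "mask" (480x640 bool, what is visible of it) and "pixel" ([column, row] in pixels, amid what is visible of it).
Readings, each from a call of its own:
- env.get_time(): time.
- env.get_qpos(): joint angles.
- env.get_joint_vel(): joint speeds.
- env.get_joint_efforts(): joint torques, N m.
- env.get_tool_pos(): TCP position.
- env.get_eef_rot(): TCP orientation.
- env.get_ft_force(): force on the tool from outside, world axes, zero at the start.
- env.get_ft_torque(): the same for the moment, N m.
- env.get_grip_width(): finger opening in m.
Only numpy, scipy, OpenCV 4.12 (cv2) and the standard library are available. Lean on these libraries where they do the work, as an engineer would, in place of code of your own. Each camera call takes 0.05 s, during which the arm holds its last target.

## Working session

There is one attempt and no reset: what is moved stays moved. The work goes in short steps, each a Python script; the robot and the scene stay as the last script left them, time stands still between calls to the robot, and variables do not carry over. Pictures are saved under pics/ and viewed, and the job is handed in when it is done.

```bash
ls; mkdir -p pics
python3 - <<'E'
from workcell import env,cams,finder
import cv2
for n in ["side","top","wrist"]:
    p=cams.read_camera(n); cv2.imwrite(f"pics/a_{n}.png",p["img"][:,:,::-1])
    print(n,p["fx"],p["fy"],p["cx"],p["cy"],p["distortion"],p["R"],p["t"])
print(env.get_time(),env.get_eef_rot())
E
```

```text
pics
side 557.7319990856669 557.7319990856669 312.66200103304897 242.44286640525746 [-0.15684168  0.          0.          0.          0.        ] [[-0.94474302 -0.3276159  -0.01133323]
 [-0.17715772  0.53934643 -0.82323786]
 [ 0.27581835 -0.77574046 -0.56758346]] [0.4815504  0.20660479 0.99319295]
top 560.53775464846 560.53775464846 322.4040159268148 237.0945238696137 [-0.07972151  0.          0.          0.          0.        ] [[ 0.01870999 -0.99973327 -0.01353955]
 [-0.99838409 -0.01795456 -0.05391513]
 [ 0.05365766  0.01452642 -0.99845372]] [-0.05707008  0.49475596  1.51109801]
wrist 399.17226173146804 399.17226173146804 316.08772876358006 242.9266295171902 [0.00921629 0.         0.         0.         0.        ] [[ 3.90269245e-01 -9.20700406e-01 -8.24337754e-04]
 [-8.90648183e-01 -3.77757204e-01  2.53071747e-01]
 [-2.33314659e-01 -9.80319246e-02 -9.67447162e-01]] [-0.62417627 -0.03037579  0.38906998]
0.15 [ 0.5899606  -0.58949668  0.39048682 -0.38982073]
```

View pics/a_side.png

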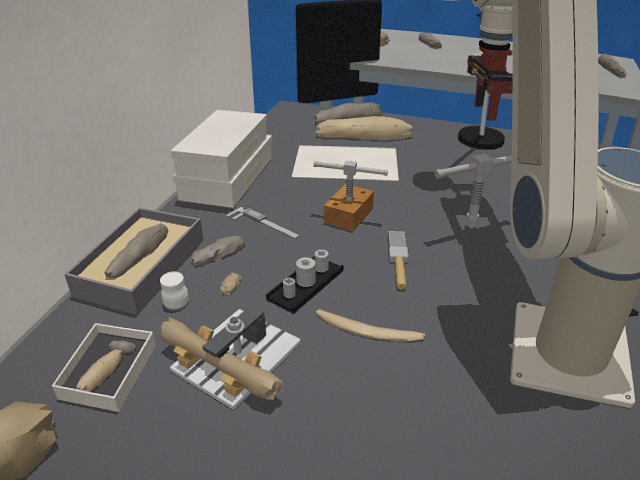

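View pics/a_top.png

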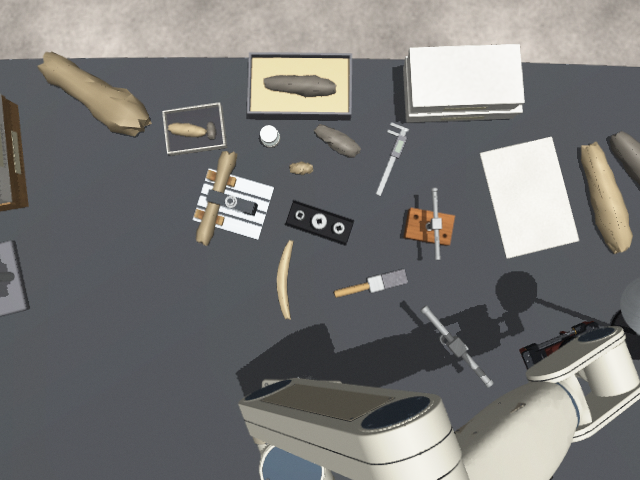

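View pics/a_wrist.png

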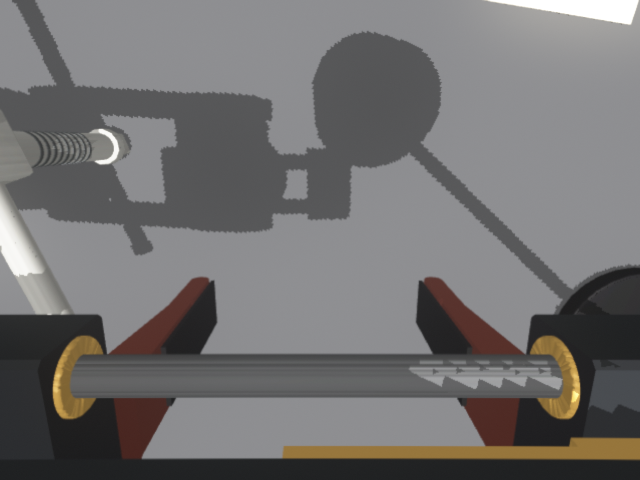

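The top view shows the small wrench in its block at (437,224), the tray with three sockets at (300,215), (319,221) and (339,228), and the nut at (231,201). The larger look-alike wrench is at (455,345). I'll start with the finder on both fixed cameras.

```bash
cat > h.py <<'E'
from workcell import env,cams,finder
import numpy as np, cv2
from scipy.spatial.transform import Rotation as Ro
def K(p): return np.array([[p["fx"],0,p["cx"]],[0,p["fy"],p["cy"]],[0,0,1.]])
def ray(p,px):
    u=cv2.undistortPoints(np.array([[px]],float),K(p),np.array(p["distortion"]))[0,0]
    R=np.array(p["R"]);t=np.array(p["t"]); return -R.T@t, R.T@np.array([u[0],u[1],1.])
def onz(p,px,z):
    o,d=ray(p,px); return o+d*(z-o[2])/d[2]
def proj(p,X):
    X=np.atleast_2d(np.array(X,float)); R=np.array(p["R"]);t=np.array(p["t"])
    return cv2.projectPoints(X,cv2.Rodrigues(R)[0],t,K(p),np.array(p["distortion"]))[0][:,0]
def tri(p1,a,p2,b):
    o1,d1=ray(p1,a);o2,d2=ray(p2,b)
    A=np.stack([d1,-d2],1); s=np.linalg.lstsq(A,o2-o1,rcond=None)[0]
    x,y=o1+d1*s[0],o2+d2*s[1]; return (x+y)/2,np.linalg.norm(x-y)
def wxyz(R): q=R.as_quat(); return [q[3],q[0],q[1],q[2]]
def getR():
    q=env.get_eef_rot(); return Ro.from_quat([q[1],q[2],q[3],q[0]])
E
python3 - <<'E'
from h import *
R=getR(); print(R.as_matrix().round(3))
s=cams.read_camera("side");t=cams.read_camera("top")
for n in ["wrench","wrench_block","socket_tray","socket_22","socket_13","socket_30","cradle","nut"]:
    for c,p in (("side",s),("top",t)):
        for d in finder.trace(p,n)[:3]:
            m=d["mask"]; ys,xs=np.nonzero(m)
            print(n,c,round(d["conf"],2),np.round(d["pixel"],1),m.sum(),(xs.min(),xs.max(),ys.min(),ys.max()))
for c,p,(x0,y0,x1,y1) in (("top",t,(190,140,470,270)),("side",s,(150,150,400,410))):
    im=p["img"][y0:y1,x0:x1,::-1]; f=min(800/(x1-x0),600/(y1-y0)); cv2.imwrite(f"pics/b_{c}.png",cv2.resize(im,None,fx=f,fy=f,interpolation=cv2.INTER_CUBIC))
print(env.get_time())
E
```

```text
[[ 0.391 -0.     0.92 ]
 [-0.92   0.001  0.391]
 [-0.001 -1.     0.   ]]
wrench side 0.8 [476.  171.7] 1415 (np.int64(434), np.int64(510), np.int64(154), np.int64(227))
wrench side 0.66 [350.3 172.9] 718 (np.int64(313), np.int64(388), np.int64(161), np.int64(200))
wrench top 0.79 [433.7 221.7] 419 (np.int64(426), np.int64(441), np.int64(189), np.int64(258))
wrench top 0.7 [455.2 346. ] 1013 (np.int64(422), np.int64(493), np.int64(305), np.int64(387))
wrench_block side 0.92 [348.1 209. ] 1549 (np.int64(324), np.int64(373), np.int64(185), np.int64(230))
wrench_block top 0.56 [422.5 227.9] 1117 (np.int64(405), np.int64(452), np.int64(208), np.int64(244))
socket_tray side 0.6 [302.8 291.9] 1154 (np.int64(267), np.int64(340), np.int64(262), np.int64(311))
socket_tray top 0.55 [320.2 220.1] 1278 (np.int64(286), np.int64(353), np.int64(202), np.int64(244))
socket_tray top 0.29 [427.8 223.5] 1279 (np.int64(404), np.int64(453), np.int64(208), np.int64(245))
socket_22 side 0.84 [321.  257.3] 282 (np.int64(314), np.int64(328), np.int64(250), np.int64(271))
socket_22 side 0.79 [289.4 283.8] 237 
[... 1685 characters left out ...]
int64(299), np.int64(307), np.int64(408))
cradle side 0.59 [321.  259.2] 232 (np.int64(315), np.int64(327), np.int64(251), np.int64(270))
cradle top 0.69 [434.2 227.1] 406 (np.int64(426), np.int64(441), np.int64(188), np.int64(259))
cradle top 0.57 [226.3 204.8] 4432 (np.int64(193), np.int64(273), np.int64(152), np.int64(245))
nut side 0.39 [231.3 322.1] 94 (np.int64(228), np.int64(241), np.int64(320), np.int64(329))
nut top 0.66 [268.7 135.8] 336 (np.int64(261), np.int64(280), np.int64(126), np.int64(147))
nut top 0.58 [231.2 199.6] 28 (np.int64(229), np.int64(234), np.int64(197), np.int64(205))
nut top 0.43 [400.7 150. ] 454 (np.int64(378), np.int64(406), np.int64(125), np.int64(193))
1.05
```

View pics/b_top.png

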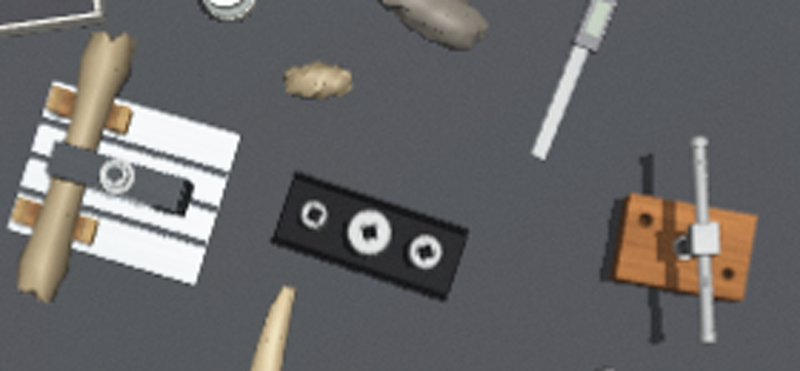

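View pics/b_side.png

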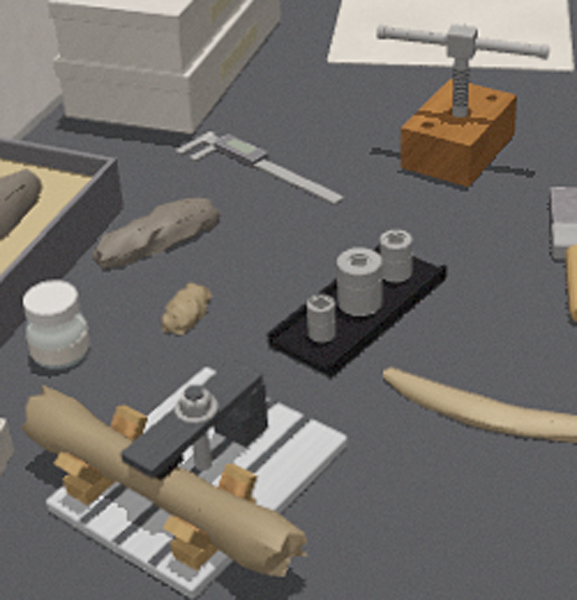

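```bash
cat >> h.py <<'E'
def down(psi):
    c,s=np.cos(psi),np.sin(psi)
    return Ro.from_matrix(np.array([[c,0,-s],[s,0,c],[0,-1,0]]))
def D(psi): return wxyz(down(psi))
E
python3 - <<'E'
from h import *
p=cams.read_camera("top");s=cams.read_camera("side");w=cams.read_camera("wrist")
f=800/280
T=lambda x,y:(190+x/f,140+y/f)
g=577/250.
S=lambda x,y:(150+x/g,150+y/g)
a=onz(p,T(699,140),.132);b=onz(p,T(709,340),.132);print("bar",a,b,np.linalg.norm(a-b),np.arctan2(*(a-b)[1::-1]))
print("head top",onz(p,T(705,239),.146))
print("mouth22",onz(p,T(425,251),.05), "30",onz(p,T(370,232),.058),"13",onz(p,T(314,214),.046))
print("nut",onz(p,T(117,176),.0885))
print("tri head",tri(p,T(705,239),s,S(462,34)))
print("tri mouth",tri(p,T(425,251),s,S(397,237)))
print("tri nut",tri(p,T(117,176),s,S(196,394)))
# wrist cam in tool
R=getR().as_matrix();tp=np.array(env.get_tool_pos())
Rw=np.array(w["R"]);o=-Rw.T@np.array(w["t"])
print("cam in tool",R.T@(o-tp)); print(R.T@Rw.T)
for nm,xy in (("wr",onz(p,T(705,239),.146)[:2]),("so",onz(p,T(425,251),.05)[:2]),("nut",onz(p,T(117,176),.0885)[:2])):
    for psi in np.arange(-3,3.2,.5):
        q=env.inverse_kinematics([*xy,.25],D(psi)); print(nm,psi,None if q is None else np.round(q,2))
E
```

```text
bar [ 0.61579625 -0.3303593   0.132     ] [ 0.4396362 -0.3404132  0.132    ] 0.17644671635381423 0.057010694613361446
head top [ 0.52714738 -0.33353416  0.146     ]
mouth22 [ 0.51907856 -0.09144656  0.05      ] 30 [ 0.53522206 -0.0401772   0.058     ] 13 [0.55214934 0.01267567 0.046     ]
nut [0.5799584  0.19087277 0.0885    ]
tri head (array([ 0.52852923, -0.3340013 ,  0.14214768]), np.float64(0.0021985172046197427))
tri mouth (array([ 0.51932901, -0.09127027,  0.05310365]), np.float64(0.0009746571690673778))
tri nut (array([0.58190696, 0.19183841, 0.08734908]), np.float64(0.003878093242661289))
cam in tool [-0.00016204 -0.16159764  0.06847689]
[[ 9.99999443e-01 -9.94237739e-04  3.52981564e-04]
 [-5.93164271e-04 -2.53137594e-01  9.67430104e-01]
 [-8.72502616e-04 -9.67429775e-01 -2.53138043e-01]]
wr -3.0 [-0.58  0.39  1.61 -0.    1.14  2.42]
wr -2.5 [-0.58  0.39  1.61 -0.    1.14  1.92]
wr -2.0 [-0.58  0.39  1.61 -0.    1.14  1.42]
wr -1.5 [-0.58  0.39  1.61 -0.    1.14  0.92]
wr -1.0 [-0.58  0.39  1.61 -0.    1.14  0.42]
wr -0.5 [-0.58  0.39  1.61 -0.    1.14 -0.08]
wr 0.0 [-0.58  0
[... 496 characters left out ...]
-0.2   0.25  1.82 -0.    1.07 -0.7 ]
so 1.0 [-0.2   0.25  1.82 -0.    1.07 -1.2 ]
so 1.5 [-0.2   0.25  1.82 -0.    1.07 -1.7 ]
so 2.0 [-0.2   0.25  1.82 -0.    1.07 -2.2 ]
so 2.5 None
so 3.0 None
nut -3.0 None
nut -2.5 None
nut -2.0 [ 0.3   0.37  1.64 -0.    1.13  2.3 ]
nut -1.5 [ 0.3   0.37  1.64 -0.    1.13  1.8 ]
nut -1.0 [ 0.3   0.37  1.64 -0.    1.13  1.3 ]
nut -0.5 [ 0.3   0.37  1.64 -0.    1.13  0.8 ]
nut 0.0 [ 0.3   0.37  1.64 -0.    1.13  0.3 ]
nut 0.5 [ 0.3   0.37  1.64 -0.    1.13 -0.2 ]
nut 1.0 [ 0.3   0.37  1.64 -0.    1.13 -0.7 ]
nut 1.5 [ 0.3   0.37  1.64 -0.    1.13 -1.2 ]
nut 2.0 [ 0.3   0.37  1.64 -0.    1.13 -1.7 ]
nut 2.5 [ 0.3   0.37  1.64 -0.    1.13 -2.2 ]
nut 3.0 None
```

Run:
```python
from h import *
env.movel([.244,-.575,.36],speed=.3)
env.move_ptp([.581,.191,.20],D(1.628)); print(env.get_time())
w=cams.read_camera("wrist"); cv2.imwrite("pics/c_nut.png",w["img"][:,:,::-1]); np.save("c_nut.npy",w,allow_pickle=True)
print(proj(w,[[.581,.191,.0885]]))
env.move_ptp([.519,-.091,.16],D(1.628)); print(env.get_time())
w=cams.read_camera("wrist"); cv2.imwrite("pics/c_soc.png",w["img"][:,:,::-1]); np.save("c_soc.npy",w,allow_pickle=True)
print(proj(w,[[.519,-.091,.05]]),env.get_time())
```

```text
4.8
[[317.33817353 239.45450509]]
5.975
[[315.64642406 239.26973902]] 6.025
```

View pics/c_nut.png

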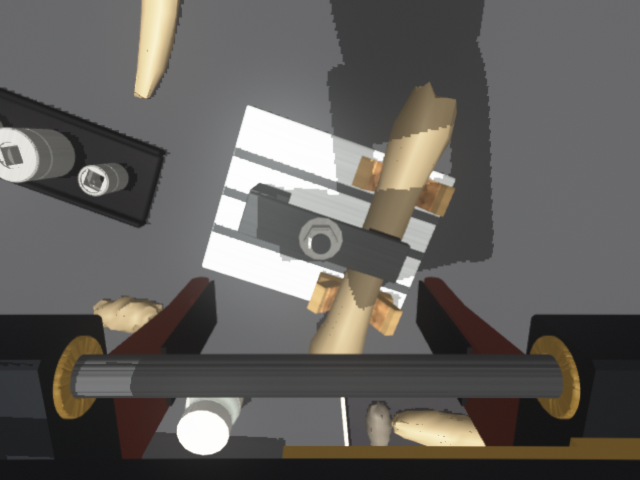

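View pics/c_soc.png

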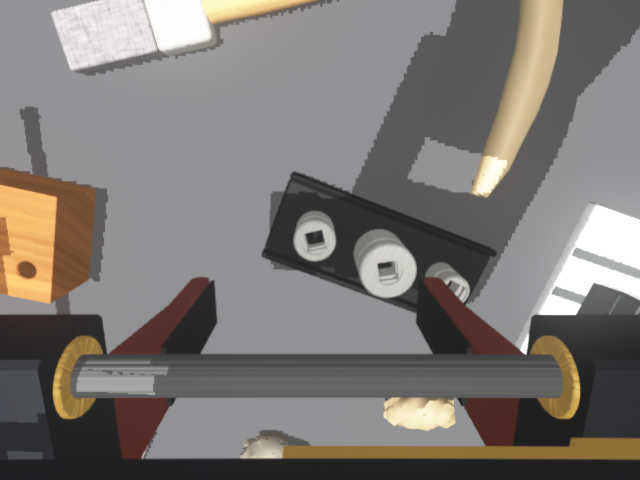

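Run:
```python
import cv2,numpy as np
a=cv2.imread("pics/c_nut.png")[205:275,285:355]; b=cv2.imread("pics/c_soc.png")[203:273,281:351]
cv2.imwrite("pics/d.png",np.hstack([cv2.resize(x,(400,400),interpolation=cv2.INTER_CUBIC) for x in (a,b)]))
```

```text
(no output)
```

View pics/d.png

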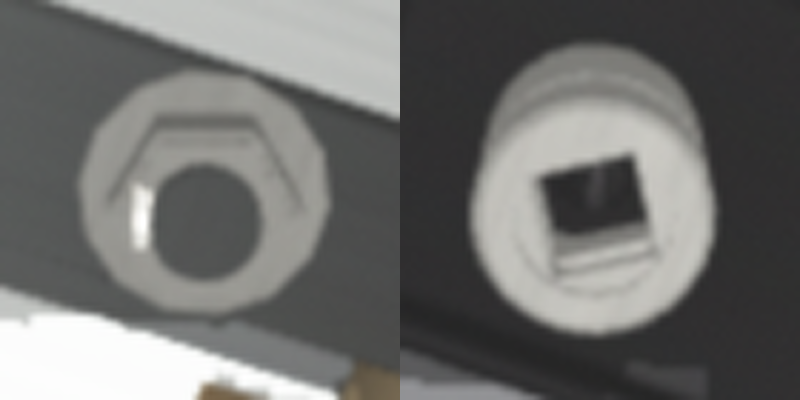

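Run:
```python
from h import *
n=np.load("c_nut.npy",allow_pickle=True).item(); s=np.load("c_soc.npy",allow_pickle=True).item()
k=70/400
N=lambda x,y:(285+x*k,205+y*k); S=lambda x,y:(281+(x-400)*k,203+y*k)
print("stud",onz(n,N(207,222),.0885),"washer",onz(n,N(205,192),.0735))
def yaw(p,a,b,z):
    d=onz(p,b,z)-onz(p,a,z); return np.arctan2(d[1],d[0])
z=.0835
for e in (((157,120),(250,120)),((110,205),(157,120)),((250,120),(300,210))): print("nut edge",np.degrees(yaw(n,N(*e[0]),N(*e[1]),z)))
print("mouth",onz(s,S(592,215),.05))
for e,z in ((((540,178),(635,153)),.0485),(((557,275),(660,250)),.05),(((553,232),(540,178)),.0485),(((650,232),(635,153)),.0485)): print("sq edge",np.degrees(yaw(s,S(*e[0]),S(*e[1]),z)))
# go above wrench
env.movel([.519,-.091,.26],speed=.3)
env.move_ptp([.528,-.334,.24],D(1.628))
w=cams.read_camera("wrist"); cv2.imwrite("pics/e_wr.png",w["img"][:,:,::-1]); np.save("e_wr.npy",w,allow_pickle=True)
print(proj(w,[[.528,-.334,.146]]),env.get_time())
for d in finder.trace(w,"wrench")[:2]:print(d["conf"],d["pixel"])
```

```text
stud [0.58404775 0.1939245  0.0885    ] washer [0.583936   0.19382802 0.0735    ]
nut edge 93.16861263134798
nut edge 154.63642278037062
nut edge 32.042896330647025
mouth [ 0.52002141 -0.09167865  0.05      ]
sq edge 108.35681406552345
sq edge 107.39138450244731
sq edge -163.92871565393446
sq edge -166.04485011108383
[[314.23772291 247.08095913]] 7.525
0.81 [314.1, 231.1]
```

View pics/e_wr.png

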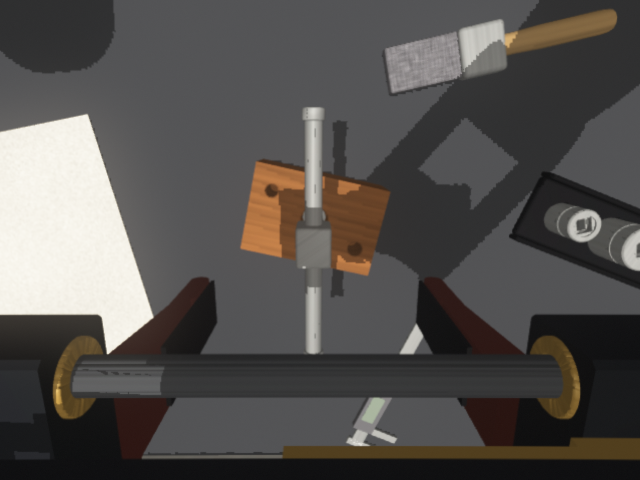

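Run:
```python
from h import *
st=env.movel([.528,-.334,.113],speed=.12,force_limit=8); print(st,env.get_tool_pos())
if not st:
    env.move_gripper(.018,55); print("w",env.get_grip_width(),env.get_ft_force(),env.get_ft_torque())
    st=env.movel([.528,-.334,.175],speed=.08,force_limit=20); env.hold(.2)
    print(st,env.get_tool_pos(),env.get_grip_width(),env.get_ft_force(),env.get_ft_torque())
    for n in ("side","wrist"):
        w=cams.read_camera(n); cv2.imwrite(f"pics/f_{n}.png",w["img"][:,:,::-1])
print(env.get_time())
im=cv2.imread("pics/f_side.png")[100:250,270:420]; cv2.imwrite("pics/f2.png",cv2.resize(im,None,fx=4,fy=4,interpolation=cv2.INTER_CUBIC))
```

```text
False [ 0.52852323 -0.33431433  0.11380822]
w 0.024055432016949582 [-0.76209877 -0.11752625  0.36053733] [-0.07154173 -0.12588479  0.04422542]
False [ 0.52770802 -0.33380156  0.17435667] 0.023737034953403492 [-0.12522294  0.13138059 -4.98748057] [ 0.04107305 -0.10358927  0.0105171 ]
11.0083
```

View pics/f2.png

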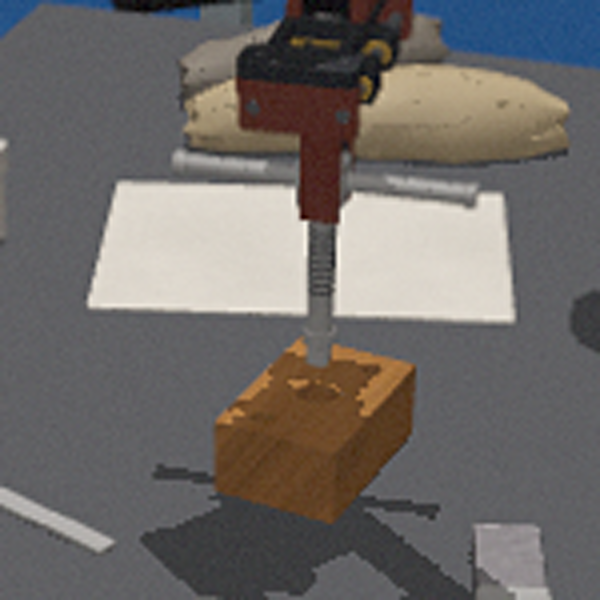

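View pics/f_wrist.png

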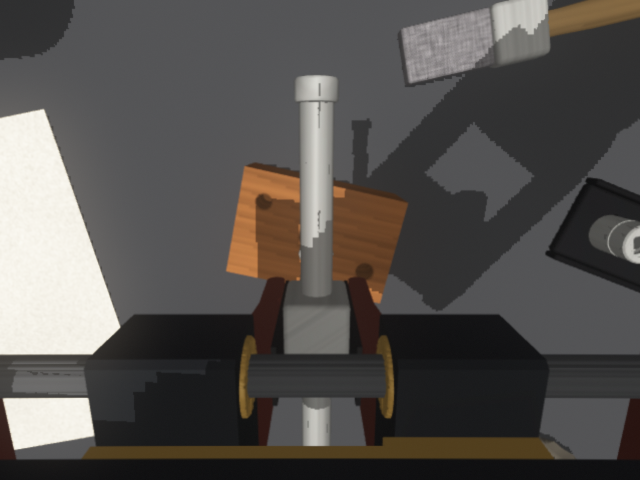

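The wrench is held and clear of the block: the side view shows the drive above the hole and the block straight between the pads. Next I'll move over the socket and feel for the square.

```bash
cat >> h.py <<'E'
def st(tag=""):
    f=env.get_ft_force();t=env.get_ft_torque();p=env.get_tool_pos()
    print(tag,"t%.2f"%env.get_time(),"p",np.round(p,4),"tip %.4f"%(p[2]-.1038),"F",np.round(f,1),"M",np.round(t,2)); return p,f,t
E
python3 - <<'E'
from h import *
x,y=.5200,-.0915; psi=1.867
env.movel([.528,-.334,.19],speed=.15)
env.move_ptp([x,y,.19],D(psi)); env.movel([x,y,.166],speed=.1); env.hold(.2);st("above")
w=cams.read_camera("side"); cv2.imwrite("pics/g_side.png",w["img"][:,:,::-1]); np.save("g_side.npy",w,allow_pickle=True)
im=cv2.imread("pics/g_side.png")[190:300,270:380]; cv2.imwrite("pics/g2.png",cv2.resize(im,None,fx=5,fy=5,interpolation=cv2.INTER_CUBIC))
w=cams.read_camera("wrist"); cv2.imwrite("pics/g_wrist.png",w["img"][:,:,::-1])
w=cams.read_camera("top"); cv2.imwrite("pics/g_top.png",w["img"][:,:,::-1])
E
```

```text
above t12.81 p [ 0.5205 -0.0918  0.1665] tip 0.0627 F [ 0.3 -0.  -4.5] M [ 0.09 -0.14  0.02]
```

View pics/g2.png

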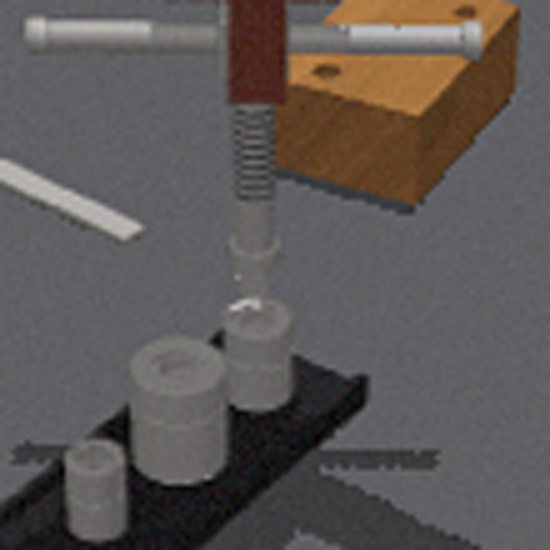

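View pics/g_wrist.png

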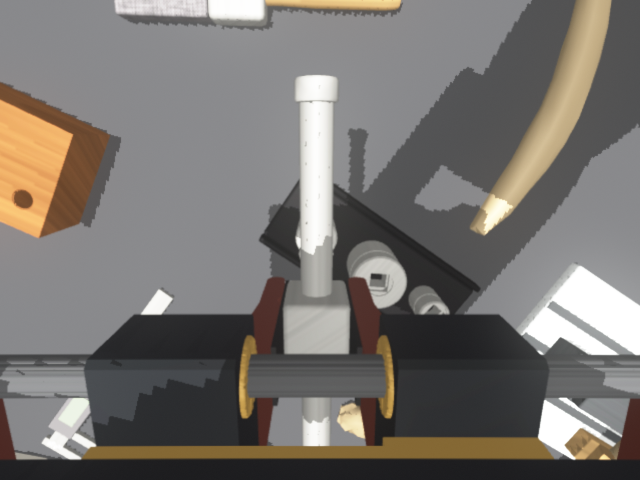

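Run:
```python
from h import *
x,y=.5190,-.0915; psi=1.867
env.movel([x,y,.163],down(psi) if False else D(psi),speed=.05); env.hold(.1); st("above")
s=env.movel([x,y,.146],D(psi),speed=.02,force_limit=4); env.hold(.1); print(s); st("contact")
w=cams.read_camera("side"); cv2.imwrite("pics/h_side.png",w["img"][:,:,::-1])
im=cv2.imread("pics/h_side.png")[190:300,270:380]; cv2.imwrite("pics/h2.png",cv2.resize(im,None,fx=5,fy=5,interpolation=cv2.INTER_CUBIC))
```

```text
above t13.31 p [ 0.5189 -0.0915  0.163 ] tip 0.0592 F [ 0.3 -0.1 -5.6] M [ 0.11 -0.1   0.  ]
False
contact t14.41 p [ 0.519  -0.0915  0.1461] tip 0.0423 F [ 0.2 -0.3 -5. ] M [ 0.04 -0.03 -0.  ]
```

View pics/h2.png

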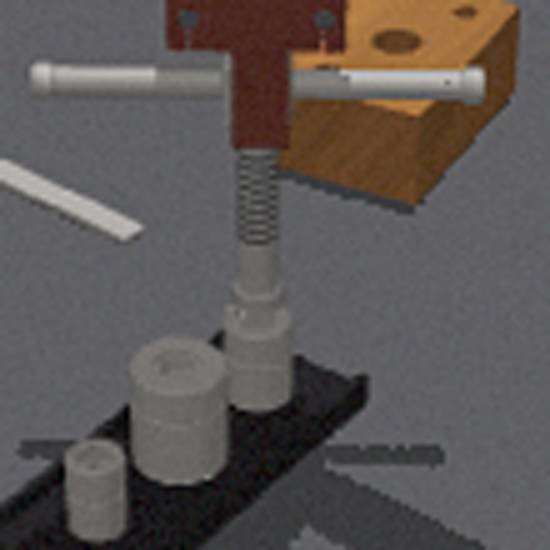

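The drive went in freely to about 8 mm, up to the ball. Now I'll push it through the click.

Run:
```python
from h import *
x,y=.5190,-.0915; psi=1.867
for z,fl in ((.1435,22),(.141,22),(.139,22),(.1378,18),(.1368,18)):
    s=env.movel([x,y,z],D(psi),speed=.02,force_limit=fl); p,f,t=st(f"{z} {s}")
    if f[2]>10 and p[2]<.1405: break
env.hold(.1); st()
```

```text
0.1435 False t14.73 p [ 0.519  -0.0916  0.1434] tip 0.0396 F [-0.5  0.2 -3.5] M [-0.11  0.02 -0.02]
0.141 False t15.01 p [ 0.5187 -0.0914  0.1406] tip 0.0368 F [-0.1  0.1 -5.1] M [0.03 0.03 0.01]
0.139 False t15.26 p [ 0.5191 -0.0914  0.1388] tip 0.0350 F [ 1.1 -0.4 -4.9] M [ 0.16 -0.21 -0.03]
0.1378 False t15.51 p [ 0.5192 -0.0915  0.138 ] tip 0.0342 F [-0.  -0.2 -2.2] M [ 0.15 -0.16 -0.01]
0.1368 False t15.76 p [ 0.5195 -0.0915  0.1379] tip 0.0341 F [-1.1  1.1  6.7] M [ 0.27  0.39 -0.03]
 t15.86 p [ 0.5195 -0.0916  0.1379] tip 0.0341 F [-2.2  0.7  6.4] M [0.24 0.43 0.01]
```

Run:
```python
from h import *
x,y=.5190,-.0915; psi=1.867
s=env.movel([x,y,.1355],D(psi),speed=.01,force_limit=12); st(f"press {s}")
w=cams.read_camera("side"); cv2.imwrite("pics/i_a.png",w["img"][:,:,::-1])
env.movel([x,y,.175],D(psi),speed=.08); env.hold(.2); st("lift")
w=cams.read_camera("side"); cv2.imwrite("pics/i_b.png",w["img"][:,:,::-1])
w=cams.read_camera("top"); cv2.imwrite("pics/i_top.png",w["img"][:,:,::-1])
c=[cv2.resize(cv2.imread(f"pics/i_{k}.png")[190:310,280:360],None,fx=5,fy=5,interpolation=cv2.INTER_CUBIC) for k in "ab"]
cv2.imwrite("pics/i2.png",np.hstack(c))
```

```text
press True t16.07 p [ 0.5197 -0.0916  0.1378] tip 0.0340 F [-3.  -0.2  8. ] M [ 0.14  0.49 -0.01]
lift t16.95 p [ 0.5186 -0.0914  0.1744] tip 0.0706 F [ 0.8  0.8 -5. ] M [ 0.04 -0.13  0.01]
```

View pics/i2.png

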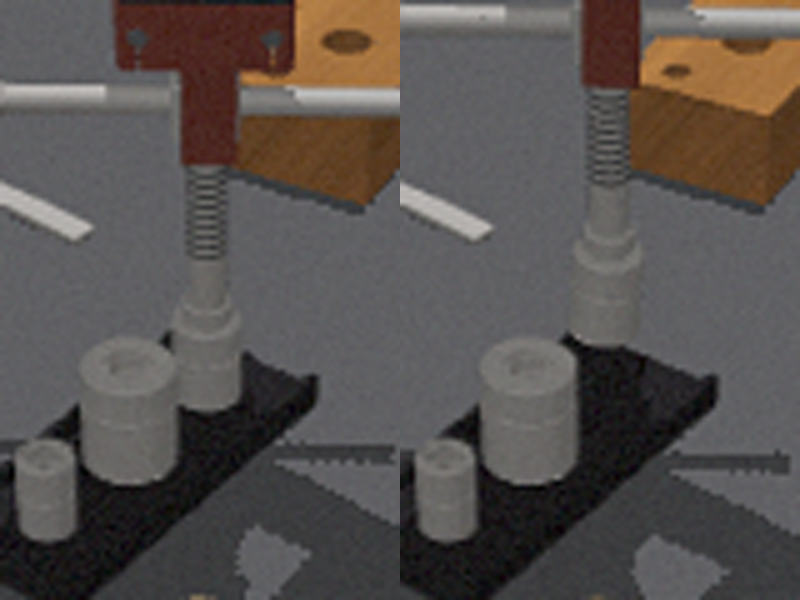

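The socket hangs on the drive with the collar on its upper end, and the other two sockets haven't moved. Before moving I'll refine the nut position from the earlier pictures.

Run:
```python
import cv2,numpy as np
a=cv2.imread("pics/a_top.png")[180:220,210:250]; b=cv2.imread("pics/a_side.png")[302:342,215:255]
cv2.imwrite("pics/j.png",np.hstack([cv2.resize(x,(400,400),interpolation=cv2.INTER_CUBIC) for x in (a,b)]))
```

```text
(no output)
```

View pics/j.png

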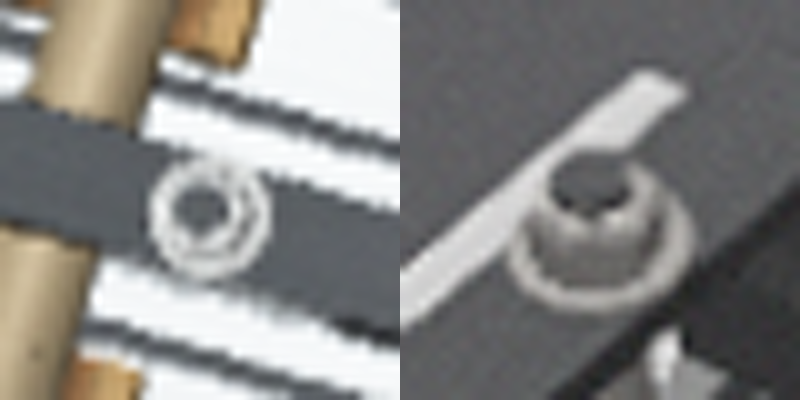

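Run:
```python
from h import *
t=cams.read_camera("top");s=cams.read_camera("side")
print("top washer",onz(t,(230.5,201.5),.0735),"stud",onz(t,(229.7,200.5),.0885))
print("side stud",onz(s,(233.7,319.7),.0885), "tri",tri(t,(229.7,200.5),s,(233.7,319.7)))
# where would sides predict
for c in ([.582,.1935],[.583,.194]):
    print(proj(s,[[*c,.0885],[*c,.0735]]),proj(t,[[*c,.0885],[*c,.0735]]))
```

```text
top washer [0.58192653 0.19477983 0.0735    ] stud [0.58278883 0.19423538 0.0885    ]
side stud [0.58634483 0.19167977 0.0885    ] tri (array([0.58355269, 0.1941756 , 0.09133491]), np.float64(0.0023376034033768356))
[[235.51975298 320.93351158]
 [236.33695431 327.31399929]] [[229.97140743 200.80532856]
 [230.98366506 201.47970837]]
[[234.87055571 320.99204544]
 [235.69385547 327.37237382]] [[229.79206391 200.42080149]
 [230.80605728 201.09902454]]
```

Run:
```python
from h import *
x,y=.5828,.1942; psi=np.radians(123.2)
env.movel([.519,-.0915,.26],speed=.25)
env.move_ptp([x,y,.26],D(psi)); env.movel([x,y,.224],speed=.1); env.hold(.2); st("above")
for n in("side","top"):
    w=cams.read_camera(n); cv2.imwrite(f"pics/k_{n}.png",w["img"][:,:,::-1])
a=cv2.imread("pics/k_side.png")[260:340,195:275]; b=cv2.imread("pics/k_top.png")[160:240,190:270]
cv2.imwrite("pics/k2.png",np.hstack([cv2.resize(x,(400,400),interpolation=cv2.INTER_CUBIC) for x in (a,b)]))
```

```text
above t19.48 p [0.5833 0.1942 0.2249] tip 0.1211 F [ 0.   0.1 -5.6] M [ 0.1  -0.06  0.  ]
```

View pics/k2.png

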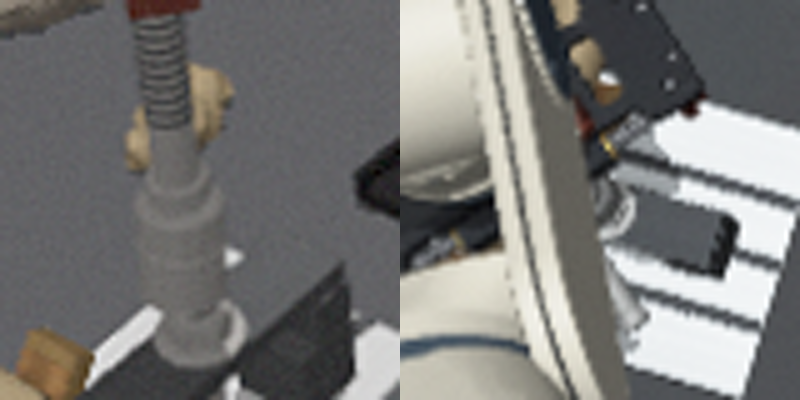

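Run:
```python
from h import *
s=cams.read_camera("side")
print("now: socket bottom,top, collar top",proj(s,[[.5833,.1942,z] for z in (.0969,.1369,.146,.19)]))
print("g: collar .0867",proj(s,[[.5205,-.0918,z] for z in (.0627,.0867,.1)]), "mouth", proj(s,[[.519,-.0915,.05]]))
a=s["img"][180:350,185:285,::-1]; cv2.imwrite("pics/l.png",cv2.resize(a,None,fx=3.5,fy=3.5,interpolation=cv2.INTER_CUBIC))
f=cams.read_camera("wrist"); cv2.imwrite("pics/l_w.png",f["img"][:,:,::-1])
```

```text
now: socket bottom,top, collar top [[234.1958231  317.40109379]
 [231.91666349 299.57822759]
 [231.38571547 295.39288375]
 [228.75209384 274.44191803]]
g: collar .0867 [[321.78404279 248.75306324]
 [321.7605092  239.31804489]
 [321.74686744 233.99352518]] mouth [[322.42472162 253.86537434]]
```

View pics/l.png

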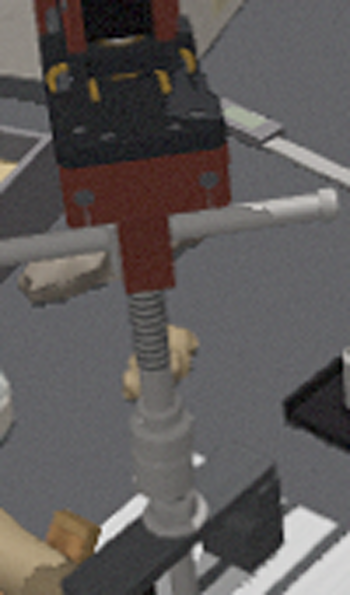

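View pics/l_w.png

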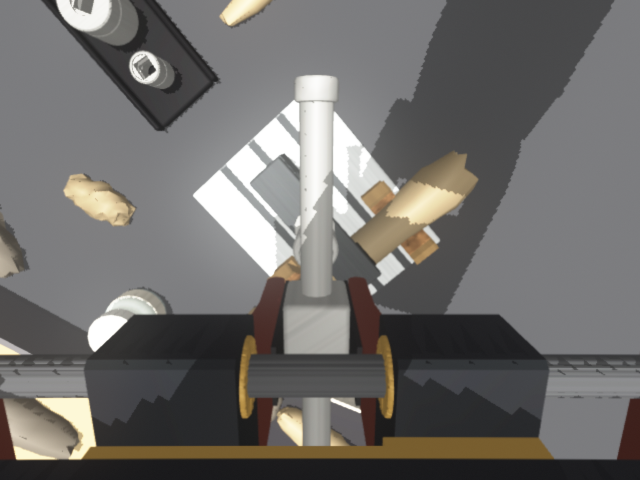

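Allowing for the same −1 px side-camera bias at both places, the side view puts the shaft over the stud. Lowering gently to feel the nut.

Run:
```python
from h import *
x,y=.5828,.1942; psi=np.radians(123.2)
s=env.movel([x,y,.206],D(psi),speed=.025,force_limit=3.5); st(f"touch {s}"); env.hold(.1); st()
w=cams.read_camera("side")
a=w["img"][180:350,185:285,::-1]; cv2.imwrite("pics/m.png",cv2.resize(a,None,fx=3.5,fy=3.5,interpolation=cv2.INTER_CUBIC))
```

```text
touch True t20.16 p [0.5836 0.1948 0.2134] tip 0.1096 F [3.  2.4 0.5] M [ 0.66 -0.84 -0.02]
 t20.26 p [0.5834 0.1947 0.2134] tip 0.1096 F [2.3 2.7 1.5] M [ 0.83 -1.02  0.01]
```

View pics/m.png

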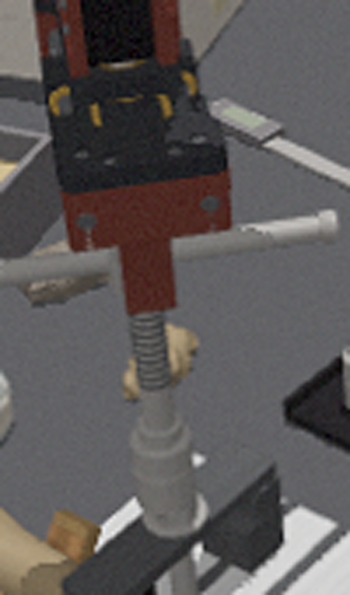

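Run:
```python
from h import *
x,y=.5828,.1942; psi=np.radians(123.2); z=.2128
for i in range(5):
    F=env.get_ft_force()
    lx,ly=F[0]-.2,F[1]-.0
    n=np.hypot(lx,ly)
    if n>.8: x+=lx/n*min(.0006,.0003*n); y+=ly/n*min(.0006,.0003*n)
    env.movel([x,y,z],D(psi),speed=.02); env.hold(.1); p,f,t=st(f"{x:.4f} {y:.4f}")
s=env.movel([x,y,.206],D(psi),speed=.02,force_limit=4); st(f"down {s}")
```

```text
0.5833 0.1946 t20.66 p [0.5837 0.1948 0.2133] tip 0.1095 F [3.4 2.5 3.5] M [ 0.87 -0.92  0.01]
0.5837 0.1949 t21.01 p [0.584  0.195  0.2131] tip 0.1093 F [2.6 3.2 5.2] M [ 0.83 -0.87  0.  ]
0.5841 0.1954 t21.36 p [0.5842 0.1953 0.213 ] tip 0.1092 F [2.  3.  5.7] M [ 0.69 -0.78 -0.01]
0.5844 0.1959 t21.71 p [0.5844 0.1956 0.213 ] tip 0.1092 F [3.3 1.6 5.6] M [ 0.42 -0.71 -0.03]
0.5849 0.1962 t22.06 p [0.5847 0.1958 0.2129] tip 0.1091 F [1.4 1.  6.5] M [ 0.39 -0.54  0.02]
down True t22.27 p [0.5856 0.1965 0.2128] tip 0.1090 F [-0.2  1.1  4.8] M [ 0.4  -0.13  0.02]
```

Run:
```python
from h import *
x,y=.5843,.1956; d=123.2
env.movel([x,y,.2126],D(np.radians(d)),speed=.02); st()
for i in range(8):
    d-=5; 
    s=env.movel([x,y,.2122],D(np.radians(d)),speed=.02); p,f,t=st(f"{d:.1f} {s}")
    if p[2]<.2115 and f[2]<1 or f[2]>15: break
```

```text
t22.56 p [0.5844 0.1955 0.213 ] tip 0.1092 F [1.6 2.2 6.1] M [ 0.61 -0.71 -0.01]
118.2 False t22.81 p [0.5844 0.1953 0.2127] tip 0.1089 F [1.5 1.4 8.1] M [ 0.39 -0.63 -0.02]
113.2 False t23.06 p [0.5841 0.1952 0.2124] tip 0.1086 F [2.4 0.9 6.3] M [ 0.29 -0.54 -0.01]
108.2 False t23.31 p [0.5832 0.1948 0.2112] tip 0.1074 F [ 0.9 -0.6  0.5] M [ 0.06 -0.59  0.02]
```

Run:
```python
from h import *
x,y=.5837,.1950; d=108.2
s=env.movel([x,y,.205],D(np.radians(d)),speed=.02,force_limit=6); p,f,t=st(f"{d:.1f} {s}")
while p[2]>.2095 and d>92:
    d-=4
    s=env.movel([x,y,p[2]-.0012],D(np.radians(d)),speed=.02); p,f,t=st(f"{d:.1f} {s}")
    if f[2]>12: break
    if f[2]<2:
        s=env.movel([x,y,.205],D(np.radians(d)),speed=.02,force_limit=6); p,f,t=st(f"{d:.1f} {s}")
```

```text
108.2 True t23.52 p [0.584  0.1954 0.2107] tip 0.1069 F [1.5 0.9 3.1] M [ 0.29 -0.14 -0.03]
104.2 False t23.77 p [0.5842 0.1953 0.2103] tip 0.1065 F [1.5 1.1 7. ] M [ 0.28 -0.35 -0.02]
100.2 False t24.02 p [0.5822 0.1945 0.2078] tip 0.1040 F [-1.3 -0.4 -6. ] M [ 0.03 -0.1   0.06]
100.2 False t24.38 p [0.5829 0.1947 0.204 ] tip 0.1002 F [-0.5 -0.2 -6.3] M [ 0.01  0.01 -0.  ]
```

It dropped over the flats, at z 0.204 with no resistance. Now pressing it down to the washer.

Run:
```python
from h import *
x,y=.5830,.1948; d=98
s=env.movel([x,y,.1985],D(np.radians(d)),speed=.015,force_limit=8); p,f,t=st(f"{s}"); env.hold(.1); st()
w=cams.read_camera("side")
a=w["img"][180:350,185:285,::-1]; cv2.imwrite("pics/n.png",cv2.resize(a,None,fx=3.5,fy=3.5,interpolation=cv2.INTER_CUBIC))
```

```text
True t24.73 p [0.5833 0.1942 0.2014] tip 0.0976 F [-0.3 -2.3  3.8] M [-0.57  0.09 -0.  ]
 t24.82 p [0.5833 0.1942 0.2014] tip 0.0976 F [-0.6 -2.5  5.1] M [-0.47  0.11  0.  ]
```

View pics/n.png

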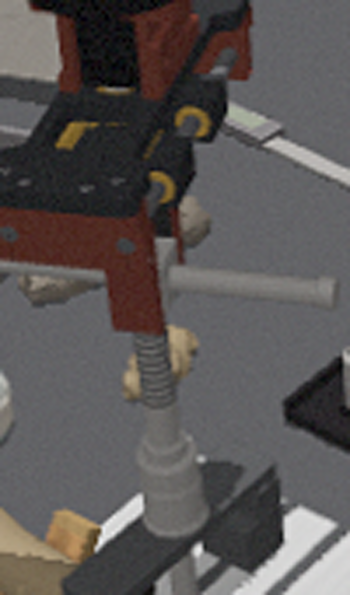

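Run:
```python
from h import *
x,y=.5830,.1942; d=98; z=.2010
log=[]
env.movel([x,y,z],D(np.radians(d)),speed=.02); st()
while d>40:
    d-=2.5
    env.movel([x,y,z],D(np.radians(d)),speed=.03)
    t=env.get_ft_torque();f=env.get_ft_force();R=getR().as_matrix();a=np.degrees(np.arctan2(R[1,0],R[0,0]))
    print(f"{d:.1f} act {a:.2f} Mz {t[2]:.3f} F {np.round(f,1)} z {env.get_tool_pos()[2]:.4f}")
    if t[2]>.25 or abs(f[0])>10 or abs(f[1])>10: break
st()
```

```text
t25.12 p [0.5834 0.1942 0.2014] tip 0.0976 F [ 0.  -1.   0.7] M [-0.22 -0.08  0.04]
95.5 act 95.56 Mz -0.040 F [ 0.3 -0.3  1.9] z 0.2014
93.0 act 93.10 Mz 0.047 F [ 0.5 -1.   3.7] z 0.2014
90.5 act 90.62 Mz 0.007 F [-0.3 -0.1  4.5] z 0.2014
88.0 act 88.13 Mz 0.039 F [-0.  -0.6  5.4] z 0.2014
85.5 act 85.63 Mz 0.031 F [-0.5  0.4  5.4] z 0.2014
83.0 act 83.14 Mz -0.057 F [-0.3 -0.5  5.8] z 0.2013
80.5 act 80.64 Mz -0.013 F [-0.2 -0.7  5.9] z 0.2013
78.0 act 78.15 Mz 0.050 F [-0.7 -0.7  5.4] z 0.2013
75.5 act 75.65 Mz 0.081 F [-0.6 -0.7  5.5] z 0.2014
73.0 act 73.15 Mz 0.110 F [-1.1 -0.2  4.6] z 0.2014
70.5 act 70.65 Mz 0.098 F [-0.5 -0.3  5.7] z 0.2014
68.0 act 68.15 Mz 0.125 F [-0.2 -0.7  6. ] z 0.2014
65.5 act 65.65 Mz 0.119 F [-0.6 -0.6  6.1] z 0.2014
63.0 act 63.15 Mz 0.089 F [-0.5 -0.   5.6] z 0.2014
60.5 act 60.66 Mz 0.097 F [1.  0.6 4.9] z 0.2014
58.0 act 58.17 Mz 0.102 F [-0.1  0.5  5.6] z 0.2014
55.5 act 55.67 Mz 0.079 F [-0.2  0.5  5.5] z 0.2013
53.0 act 53.18 Mz 0.111 F [0.4 0.3 5.4] z 0.2013
50.5 act 50.68 Mz 0.123 F [-0.3 -0.8  5.2] z 0.2014
48.0 act 48.18 Mz 0.116 F [0.2 1.2 5.9] z 0.2014
45.5 act 45.70 Mz 0.143 F [-0.5  1.6  5.1] z 0.2014
43.0 act 43.20 Mz 0.121 F [0.5 2.1 5.7] z 0.2014
40.5 act 40.70 Mz 0.106 F [1.9 2.2 5.3] z 0.2014
38.0 act 38.20 Mz 0.096 F [2.1 1.1 5.8] z 0.2014
 t31.12 p [0.5835 0.1946 0.2014] tip 0.0976 F [2.1 1.1 5.8] M [ 0.47 -0.44  0.1 ]
```

Run:
```python
from h import *
x,y=.5832,.1944; d=38; z=.2010
while d>12:
    d-=1.5
    env.movel([x,y,z],D(np.radians(d)),speed=.03)
    t=env.get_ft_torque();f=env.get_ft_force();R=getR().as_matrix();a=np.degrees(np.arctan2(R[1,0],R[0,0]))
    print(f"{d:.1f} act {a:.2f} Mz {t[2]:.3f} F {np.round(f,1)} z {env.get_tool_pos()[2]:.4f}")
    if t[2]>.25 or abs(f[0])>10 or abs(f[1])>10: break
st()
```

```text
36.5 act 36.71 Mz 0.201 F [1.1 1.  4.9] z 0.2014
35.0 act 35.21 Mz 0.106 F [0.8 1.  6. ] z 0.2014
33.5 act 33.71 Mz 0.147 F [1.8 1.3 5.6] z 0.2014
32.0 act 32.21 Mz 0.165 F [0.2 1.6 5.6] z 0.2013
30.5 act 30.71 Mz 0.069 F [1.1 0.8 5.3] z 0.2014
29.0 act 29.21 Mz 0.162 F [0.7 1.2 4.5] z 0.2014
27.5 act 27.71 Mz 0.105 F [1.  2.1 5. ] z 0.2014
26.0 act 26.19 Mz 0.148 F [1.2 1.  5.9] z 0.2014
24.5 act 24.69 Mz 0.175 F [1.5 1.6 4.7] z 0.2014
23.0 act 23.18 Mz 0.157 F [2.7 1.  4.5] z 0.2014
21.5 act 21.68 Mz 0.151 F [1.9 1.9 4.3] z 0.2014
20.0 act 20.19 Mz 0.184 F [1.9 1.  4.4] z 0.2013
18.5 act 18.69 Mz 0.281 F [1.9 1.6 5. ] z 0.2014
 t34.38 p [0.5839 0.1947 0.2014] tip 0.0976 F [1.9 1.6 5. ] M [ 0.51 -0.73  0.28]
```

Run:
```python
from h import *
x,y=.5834,.1945; d=18.5; z=.2010
def avg():
    v=[]
    for i in range(6): env.hold(.03); v.append(env.get_ft_torque()[2])
    return np.mean(v)
m=avg(); print("avg",m)
for i in range(5):
    if m>.35: break
    d-=1
    env.movel([x,y,z],D(np.radians(d)),speed=.03); m=avg()
    R=getR().as_matrix();a=np.degrees(np.arctan2(R[1,0],R[0,0])); print(d,a,m,np.round(env.get_ft_force(),1))
print(env.get_time())
```

```text
avg 0.20879187574842328
17.5 17.70523825580085 0.2564649616597878 [2.2 1.1 6.4]
16.5 16.709470049879794 0.289689351308486 [1.7 0.8 4.6]
15.5 15.712172193263717 0.324813546566953 [1.7 2.6 5.2]
14.5 14.713207275070973 0.3366884374225713 [1.9 1.7 5.7]
13.5 13.720348966015543 0.3643944323466344 [1.7 2.  4.7]
36.825
```

Run:
```python
from h import *
w=cams.read_camera("wrist"); cv2.imwrite("pics/o_w.png",w["img"][:,:,::-1])
print(env.get_qpos(), env.get_grip_width())
```

```text
[ 3.02608660e-01  4.32969780e-01  1.66918901e+00 -4.65227389e-05
  1.03774233e+00  6.31569999e-02] 0.023553946028313174
```

View pics/o_w.png

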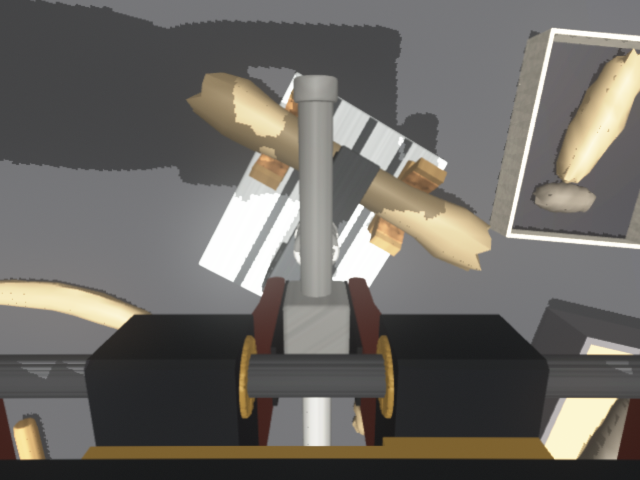

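Run:
```python
import cv2,numpy as np
for f in ("f_wrist","g_wrist","l_w","o_w"):
    g=cv2.cvtColor(cv2.imread(f"pics/{f}.png"),cv2.COLOR_BGR2GRAY).astype(float)
    out=[]
    for r in (90,340):
        row=g[r-3:r+4].mean(0) if r==90 else g[r-3:r+4].mean(0)
        d=np.abs(np.diff(row)); 
        lo=280+np.argsort(d[280:317])[-2:]; hi=317+np.argsort(d[317:355])[-2:]
        out.append((sorted(lo),sorted(hi)))
    print(f,out)
ims=[cv2.imread(f"pics/{f}.png")[70:360,270:365] for f in ("l_w","o_w")]
cv2.imwrite("pics/q.png",cv2.resize(np.hstack(ims),None,fx=2,fy=2))
```

```text
f_wrist [([np.int64(294), np.int64(295)], [np.int64(318), np.int64(320)]), ([np.int64(282), np.int64(283)], [np.int64(348), np.int64(349)])]
g_wrist [([np.int64(294), np.int64(295)], [np.int64(336), np.int64(337)]), ([np.int64(282), np.int64(283)], [np.int64(348), np.int64(349)])]
l_w [([np.int64(294), np.int64(295)], [np.int64(336), np.int64(337)]), ([np.int64(282), np.int64(283)], [np.int64(348), np.int64(349)])]
o_w [([np.int64(286), np.int64(292)], [np.int64(336), np.int64(337)]), ([np.int64(282), np.int64(283)], [np.int64(348), np.int64(349)])]
```

View pics/q.png

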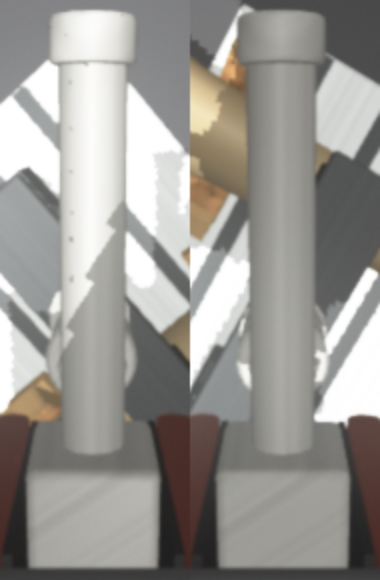

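The bar hasn't turned in the grip. Torque stayed near 0.12 N·m, then climbed steadily to 0.36, which means the nut is against its stop. I'll back off the wind-up within the hex play, then let go.

Run:
```python
from h import *
x,y=.5832,.1943; d=13.5; z=.2012
def avg():
    v=[];F=[]
    for i in range(4): env.hold(.02); v.append(env.get_ft_torque()[2]);F.append(env.get_ft_force())
    return np.mean(v),np.mean(F,0)
for i in range(5):
    d+=1.5; env.movel([x,y,z],D(np.radians(d)),speed=.03); m,F=avg(); print(d,m,np.round(F,1),np.round(env.get_tool_pos(),4))
    if m<.06: break
print(env.get_time())
```

```text
15.0 0.2525772562910974 [4.4 2.6 3.6] [0.5838 0.1946 0.2014]
16.5 0.14114500106694586 [4.3 3.  3.9] [0.5837 0.1946 0.2014]
18.0 0.07979094743348314 [4.3 2.6 3.4] [0.5837 0.1946 0.2014]
19.5 0.056201924580949324 [4.2 3.1 3.4] [0.5836 0.1946 0.2014]
38.1417
```

Run:
```python
from h import *
q=D(np.radians(19.5))
env.movel([.5841,.1948,.2010],q,speed=.02); env.hold(.1); p,f,t=st("pre")
env.move_gripper(.045); env.hold(.2); p,f,t=st("open")
w=cams.read_camera("side"); a=w["img"][180:350,185:285,::-1]; cv2.imwrite("pics/r1.png",cv2.resize(a,None,fx=3.5,fy=3.5,interpolation=cv2.INTER_CUBIC))
env.move_gripper(.08)
s=env.movel([p[0],p[1],.30],q,speed=.1,force_limit=6); st(f"up {s}")
```

```text
pre t38.49 p [0.584  0.1948 0.2014] tip 0.0976 F [2.1 1.6 6.3] M [ 0.57 -0.74  0.06]
open t39.23 p [0.5841 0.1948 0.201 ] tip 0.0972 F [-0.   0.2 -0.3] M [-0.03 -0.15  0.05]
up False t41.14 p [0.5836 0.1946 0.2992] tip 0.1954 F [ 0.1 -0.  -0.1] M [-0.   -0.09  0.02]
```

View pics/r1.png

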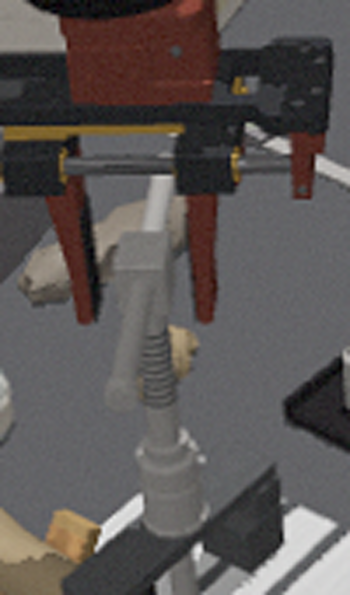

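Released cleanly. I'll move the arm aside for a last look at everything.

Run:
```python
from h import *
env.move_ptp([.40,-.25,.36],D(.3)); env.hold(.2); st()
s=cams.read_camera("side"); cv2.imwrite("pics/s_side.png",s["img"][:,:,::-1])
t=cams.read_camera("top"); cv2.imwrite("pics/s_top.png",t["img"][:,:,::-1])
print("pred side tip/shoulder/head",proj(s,[[.5835,.1945,z] for z in (.0735,.1135,.1225,.2205)]))
a=s["img"][200:350,170:320,::-1]; b=t["img"][130:280,170:320,::-1]
cv2.imwrite("pics/s2.png",np.hstack([cv2.resize(x,(400,400),interpolation=cv2.INTER_CUBIC) for x in (a,b)]))
```

```text
t43.11 p [ 0.4004 -0.2495  0.3598] tip 0.2560 F [-0.3  0.3  0.9] M [-0.05 -0.1  -0.03]
pred side tip/shoulder/head [[235.31054152 327.49523876]
 [233.07767569 310.20243538]
 [232.5631879  306.18688344]
 [226.66348545 259.27986368]]
```

View pics/s2.png

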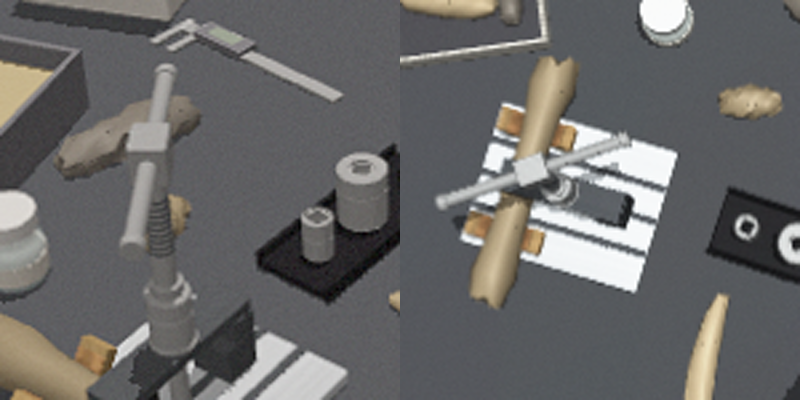

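View pics/s_top.png

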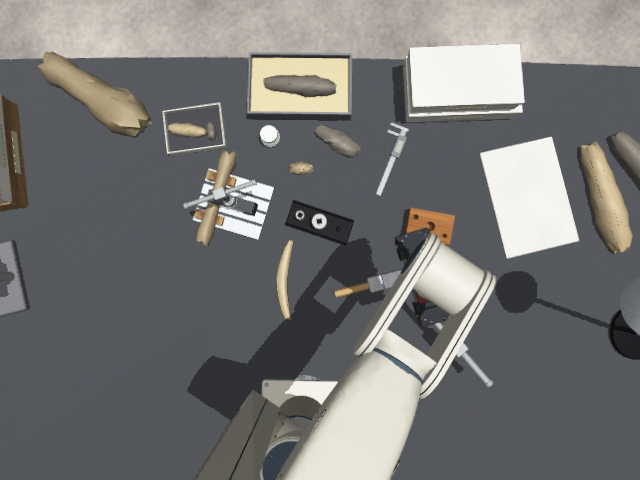

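Run:
```python
from h import *
t=cams.read_camera("top")
print("pred head top",proj(t,[[.5835,.1945,.2345]]),"obs",(170+130/2.667,130+170/2.667))
env.sign_off(); print(env.get_time())
```

```text
pred head top [[218.52097556 192.80290606]] obs (218.74390701162355, 193.74203224596926)
the job is handed in; nothing more can be done
the job is handed in; nothing more can be done
```

The strap clamp is tightened and the job is handed in at about 43 s. The wrench and 22 mm socket stand on the nut, released, with the arm clear.

- **Wrench and socket:** The wrench came out of its block cleanly and its drive went into the middle-sized socket to the shoulder. When lifted, the socket hung on the drive. I only read forces between moves, so I didn't record the ball's click itself.
- **Finding the nut:** The socket first touched at nut-top height. Turned clockwise under about 5–14 N of pressure, it dropped over the flats after about 23°. It then pressed down to the washer at 0.2014 m tool height, against 0.2015 expected.
- **Tightening:** The nut turned at about 0.12 N·m, then the torque climbed steadily over the last few degrees. I stopped at 0.36 N·m, backed off the wind-up within the hex play, and let go.
- **Last checks:** The side and top views show the wrench upright, with its head within 1 px of where it should be in the top view. The other two sockets and the bench items that show look undisturbed. In the last top view the arm partly hides the brush and the look-alike wrench.

**Less certain:**
- **Stop:** The rise to it was soft, about 0.03 N·m per degree. I'm relying on the torque trend and total turn, because the nut's angle can't be seen under the socket.
- **Side camera:** It read about 1 px off throughout, which I allowed for.

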